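# Ram two sugar loaves down the refill tube

### The arm

A 6-joint arm with a two-finger parallel gripper is mounted at the origin on the work surface. World frame = base frame: x ahead of the robot, y to its left, z up, the work surface at z = 0. Lengths are in m, angles in rad, forces in N, time in s.
With the tool pointing down it reaches from about 0.425 to 0.95 m from the base axis. Payload 3.5 kg.
Tool frame: the origin (TCP) lies midway between the tips of the shut fingers; the grasp point (between the pads) lies ctrl.grasp_offset behind it (ctrl.grasp_offset is the distance from the TCP to the grasp point, in m); x points along the fingers, y is the direction in which the jaws open and shut, and the axes are right-handed (so a half turn about x gives the same grasp; the last joint's range is limited). The gripper opens to 85 mm and grips with 20 to 120 N. Pads are 22 mm wide; open, the fingers measure 114 mm over their backs; the gripper's body (76 mm by 85 mm) begins 54 mm behind the grasp point. The pads swing forward as they close: fully open they stand 13 mm farther back than shut.
Start: joints at [-1.487, 0.286, 1.577, -0, 1.279, -0.15], TCP at [0.156, -0.657, 0.231] pointing down, gripper open.
Joint ranges: [-2.77, 2.77], [-0.9, 2.22], [0.21, 2.48], [-1.53, 4.67], [0.24, 2.81], [-2.84, 2.84]. Speed limits (rad/s): [2.79, 2.79, 3.14, 3.14, 3.14, 3.14].

### API

Orientations are given as a unit quaternion [x, y, z, w].
In Python, from plant import readout, read_camera, sign_off, ctrl gives the robot as it stands.
- The arm moves only by the tool drive_tool, never from a script. Its argument "steps" is a list of rows, each a list of 5 numbers: the shift along the tool's x, y, z in cm, then the turn about the tool's x in degrees, then the opening, from 0 (shut) to 1 (fully open). A call has 1 to 10 rows; each row shifts and turns the commanded pose from where the row before left it, along the tool's axes as they then stand; what a row does not reach is not made up. A row lasts 1/10 s, in which the tool goes at most 50 mm and 8.59 degrees, less where a joint would pass 70% of its speed; a pose out of reach is approached as far as the arm can. A call is refused whole if a number of a shift passes 5 or a number of a turn 8.59, either way. A call with a gripper value outside its range is refused whole. The fingers move at their own pace and stop on an object; "force" is the grip in N (left out, the last holds). Time passes only in rows, so rows that do not move let the fingers close. It gives the time, the measured TCP pose, the force and the opening at its end, in the units of the state.
- readout.get_state(): the state, without advancing time (a new reading comes with each control period).
- read_camera(name): name is "scene" or "top" or "wrist"; returns a dict with "frame" (420x560x3 uint8, red, green, blue), "vertical_fov" (degrees; the focal length in pixels is half the picture's height over the tangent of half this angle, whatever the lens; pixels are square), "cx", "cy" (the principal point, pixels), "k1" (the pictures are not rectified: a ray, as slopes to the right and down, at radius r is drawn at 1 + k1 r^2 times it, then the intrinsics apply), "eye" and "orientation" of the camera in the world. Camera axes: x right, y up, looking along -z (the intrinsics and any distortion apply to the point x, -y, -z); pixel columns grow to the right and rows downward; lengths in m; the calibration is good to about 2 mm. A picture is of the moment at which its call begins. There is no depth.
- sign_off(): hands the job in, once; it reports no verdict.
The state is a dict: "time": time; "qpos": joint angles; "dq": joint speeds; "joint_efforts": joint torques, N m; "eef_pos": TCP position; "tcp_rot": TCP orientation; "contact_force": force on the tool from outside, world axes, zero at the start; "wrist_torque": the same for the moment, N m; "opening": opening from 0.0 (shut) to 1.0 (fully open).
Only numpy, scipy, OpenCV 4.12 (cv2) and the standard library are available. Lean on these libraries where they do the work, as an engineer would, in place of code of your own. Each camera call takes 0.05 s, during which the arm holds its last target. There are 200 camera calls.

### The job

Refill the clear tube: stack the two tall, slightly tapered sugar loaves in it, one on the other, narrow ends up, then use the wooden rod standing in the steel cup to ram them down until the tube's sliding floor stops on the bottom, pressing them home firmly. Stand the rod back upright in its cup and leave everything else where it is.

Things in the scene. Friction and masses are not known exactly. Their poses are not given: they have to be found in the camera images.
- tube: fixed upright clear plastic tube, bore 58 mm, wall 4 mm, outside diameter 66 mm, on a 100 mm square steel foot plate 6 mm thick; rim 150 mm above the table. Origin on the table on the tube's axis, z up
- tube_mouth (a point): centre of the tube's open mouth, level with its rim
- lift (a joint): the white sliding floor inside the tube: how far it has been pushed down, in m; 0 = highest (its top 75 mm above the table), 0.063 = bottomed on a hard stop (its top 12 mm above the table). It starts 0 to 12 mm down. A stiff seal holds it: it carries both loaves without sinking, slides under about 7 N plus 0.6 N for each 10 mm/s, and stays where it is left. At the bottom it is solid; a firm press there is 10 to 20 N on the loaves
- lift_top (a point): centre of the top face of the sliding floor (moves with it), z up
- loaf_a: hard brown raw-sugar loaf standing on the table, slightly tapered round block 55 mm tall, 52 mm across the base, 48 mm across the top, about 0.12 kg. Origin at the centre of its base, z up its axis. It drops freely down the bore
- loaf_b: second loaf, identical to loaf_a; either may go in first
- rod: wooden ramrod standing upright in the steel cup: shaft 26 mm in diameter on a round flat foot 46 mm in diameter and 12 mm thick, 140 mm long in all, about 0.09 kg. Origin at the centre of the foot's underside, z up the shaft
- cup: fixed open steel cup that keeps the rod: bore 64 mm, outside 72 mm, rim 46 mm above the table, inner floor 6 mm above the table. Origin on the table on its axis
- cup_floor (a point): centre of the cup's inner floor, where the rod's foot stands
- dome: bystander: brown sugar loaf of low dome shape, 66 mm across, 32 mm tall, among the loaves; origin at the centre of its base
- jar: bystander: glass jar, 72 mm across, 100 mm tall; origin at the centre of its base
- mug: bystander: white mug, 80 mm across, 90 mm tall, handle at its +y; origin at the centre of its base
- pin: bystander: wooden rolling pin lying along its y, 250 mm long, 44 mm thick; origin on the table under its middle
- scissors: bystander: scissors lying flat, 145 mm long along x, 70 mm wide; origin near their pivot
There are look-alikes about, which are no part of the job. There is more than one size of the rod; the one meant has the size given above.

How it is judged:
By the outcome, as a careful person would: the job done as asked, in the order asked, and still so for the second after the job is handed in, with the robot touching nothing.
It also fails if it takes over 72 s, if anything falls off the work surface, if the arm or the gripper's body presses on something with over 40 N, if the wrist force passes 120 N, or if a joint passes its speed limit or range.

## Working session

There is one attempt and no reset: what is moved stays moved. The work goes in short steps, Python scripts to look and compute and a tool call to move; the robot and the scene stay as the last step left them, time stands still between calls to the robot, and variables do not carry over. Pictures are saved under pics/ and viewed, about 8 in all and at most 12, crops included, and the job is handed in when it is done.

Besides the shell and the picture viewer there is one more tool, called in YAML: its name, and indented under it one key for each argument. drive_tool: Moves the arm, as the interface text tells. Its arguments: {"type":"object","properties":{"steps":{"type":"array","items":{"type":"array","items":{"type":"number"}}},"force":{"type":"number"}},"required":["steps"]}

```bash
ls; mkdir -p pics; cat > h.py <<'E'
import numpy as np,cv2
from scipy.spatial.transform import Rotation as R
from plant import readout, read_camera, sign_off, ctrl
def cam(n):
    c=read_camera(n); c['f']=c['frame'].shape[0]/2/np.tan(np.radians(c['vertical_fov'])/2); return c
def ray(c,u,v):
    K=np.array([[c['f'],0,c['cx']],[0,c['f'],c['cy']],[0,0,1.]])
    d=np.array([c['k1'],0,0,0,0])
    x,y=cv2.undistortPoints(np.array([[[u,v]]],float),K,d)[0,0]
    return R.from_quat(c['orientation']).apply([x,-y,-1])
def plane(c,u,v,z):
    d=ray(c,u,v); e=np.array(c['eye']); return e+d*(z-e[2])/d[2]
def proj(c,p):
    q=R.from_quat(c['orientation']).inv().apply(np.array(p)-c['eye']); x,y=q[0]/-q[2],-q[1]/-q[2]
    s=1+c['k1']*(x*x+y*y); return c['cx']+c['f']*x*s,c['cy']+c['f']*y*s
def save(c,n,crop=None,k=1):
    im=c['frame'][...,::-1]
    if crop: im=im[crop[1]:crop[3],crop[0]:crop[2]]
    cv2.imwrite('pics/'+n,cv2.resize(im,None,fx=k,fy=k,interpolation=cv2.INTER_CUBIC))
E
python3 - <<'E'
from h import *
import pickle
print(readout.get_state(), ctrl.grasp_offset)
C={n:cam(n) for n in('scene','top')}
pickle.dump(C,open('c0.pkl','wb'))
for n,c in C.items(): print(n,c['eye'],c['orientation'],c['vertical_fov'],c['k1'],c['cx'],c['cy'])
a=np.hstack([C['top']['frame']]);save(C['top'],'top.png',None,1.4);save(C['scene'],'scene.png',None,1.4)
E
```

```text
pics
{'time': 0.0, 'qpos': array([-1.48701957e+00,  2.87192427e-01,  1.57816962e+00, -1.72053949e-05,
        1.27858198e+00, -1.49979811e-01]), 'dq': array([-7.65479375e-04, -1.31259616e-03, -1.48643917e-03, -6.64065650e-04,
        1.77138821e-04, -7.99007920e-05]), 'joint_efforts': array([ 2.62384128e-04, -4.05982947e+01, -2.92625070e+01, -9.63543562e-05,
        5.84950758e-03, -7.34105043e-06]), 'eef_pos': array([ 0.15633563, -0.65597778,  0.22993332]), 'tcp_rot': array([ 0.70230355,  0.08329016, -0.70226016,  0.08162801]), 'contact_force': array([0.42758775, 0.50048481, 0.55099166]), 'wrist_torque': array([ 0.01668488, -0.04270994, -0.00846448]), 'opening': 0.9962168347756027} 0.0187
scene [1.10451174 0.42895264 0.96414677] [0.14852833 0.29022666 0.85078133 0.41216375] 48.90685250925215 -0.022196114851388036 277.1759551053395 207.67858533792239
top [0.47219528 0.00911058 1.07404504] [ 0.03564721 -0.02548716 -0.70214481  0.71068442] 51.47678551013705 -0.12204883562171834 272.20321700306175 210.10860472128002
```

View pics/top.png

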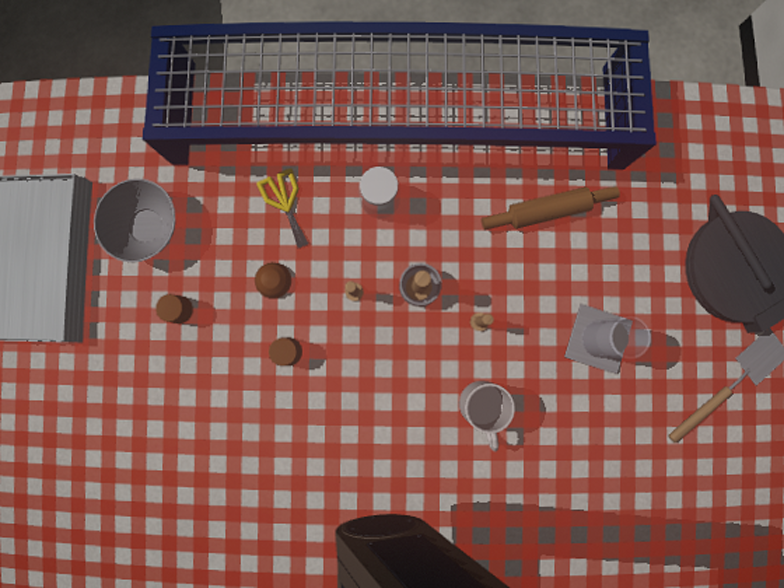

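View pics/scene.png

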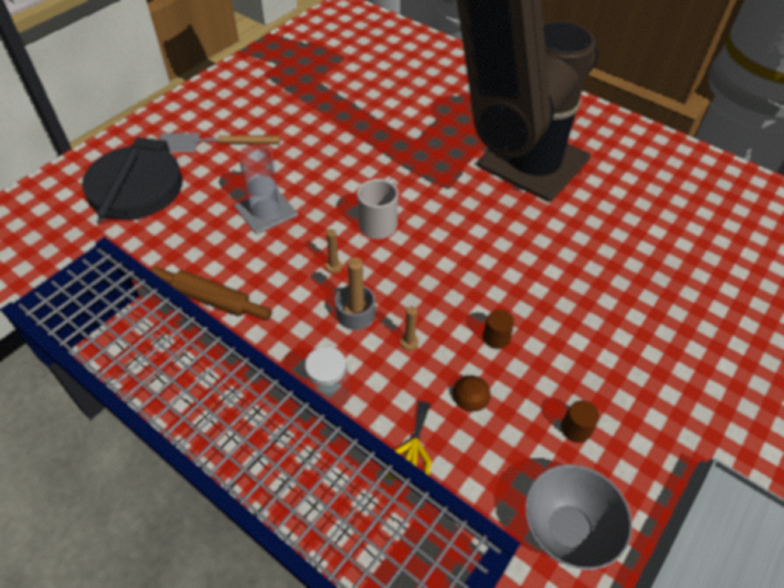

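Top view (1.4× pixels) shows:
- **Loaves:** (173,308) and (285,351) are tall flat-topped cylinders. (272,280) is the round dome.
- **Rods:** the large rod stands in the steel cup at (421,284). The thin ones at (353,290) and (482,321) are standing on the table, so they are look-alikes and not the one meant.
- **Tube:** on the foot plate at about (605,338).

Next I'll confirm these in one enlarged crop and measure.

```bash
python3 - <<'E'
from h import *
import pickle
C=pickle.load(open('c0.pkl','rb'))
t,s=C['top'],C['scene']
save(t,'crop.png',(105,175,485,325),2.1)
def tri(p,q):
    A=[];b=[];
    ds=[ray(t,*p),ray(s,*q)];es=[np.array(t['eye']),np.array(s['eye'])]
    M=np.zeros((3,3));v=np.zeros(3)
    for d,e in zip(ds,es):
        d=d/np.linalg.norm(d);P=np.eye(3)-np.outer(d,d);M+=P;v+=P@e
    x=np.linalg.solve(M,v); return x.round(4),[round(float(np.linalg.norm(np.cross(d/np.linalg.norm(d),x-e))),4) for d,e in zip(ds,es)]
def blob(c,u,v,nm):
    u/=1.4;v/=1.4
    hsv=cv2.cvtColor(c['frame'],cv2.COLOR_RGB2HSV);f=c['frame'].astype(int)
    m=((f[...,1]>0.25*f[...,0])&(hsv[...,0]<20)&(hsv[...,1]>110)&(hsv[...,2]<190)&(f[...,1]-f[...,2]>0.12*f[...,0])).astype(np.uint8)
    m=cv2.morphologyEx(m,cv2.MORPH_OPEN,np.ones((3,3)))
    n,l,st,ce=cv2.connectedComponentsWithStats(m)
    k=[i for i in range(1,n) if st[i][4]>60]; i=min(k,key=lambda i:np.hypot(*(ce[i]-(u,v))))
    print(nm,st[i],ce[i].round(1)); return ce[i]
for nm,a,b in [('L1',(173,308),(580,421)),('L2',(285,351),(498,329)),('dome',(272,280),(471,393)),('rod',(421,284),(356,286)),('small1',(353,290),(410,327)),('small2',(482,321),(332,250))]:
    p,q=blob(t,*a,nm+' top'),blob(s,*b,nm+' scn'); print(nm,tri(p,q))
for nm,u,v,z in [('cup rim',421,285,.046),('mug',488,407,.09),('jar',378,187,.1)]: print(nm,plane(t,u/1.4,v/1.4,z).round(3))
cs=[(580,305),(643,316),(566,358),(617,371)]
P=[plane(t,u/1.4,v/1.4,.006) for u,v in cs]
print(np.round(P,3),[np.linalg.norm(P[0]-P[2]),np.linalg.norm(P[2]-P[3])])
E
```

```text
L1 top [111 210  19  20 299] [120.6 219.7]
L1 scn [401 286  27  31 608] [414.3 300.6]
L1 (array([0.5362, 0.3926, 0.0317]), [0.0029, 0.0029])
L2 top [192 242  20  19 314] [201.5 250.9]
L2 scn [346 221  22  28 495] [356.2 234.3]
L2 (array([0.4629, 0.1925, 0.0284]), [0.0013, 0.0013])
dome top [182 188  23  24 421] [192.9 199.3]
dome scn [324 269  27  25 535] [336.8 280.8]
dome (array([0.5899, 0.2217, 0.006 ]), [0.0008, 0.0008])
rod top [291 198  17  15 135] [297.9 206. ]
rod scn [247 183  15  40 428] [253.7 203.5]
rod (array([ 0.572 , -0.0392,  0.075 ]), [0.0051, 0.0051])
small1 top [291 198  17  15 135] [297.9 206. ]
small1 scn [285 220  14  31 294] [292.5 235.8]
small1 (array([ 0.5558,  0.0054, -0.0232]), [0.0499, 0.0499])
small2 top [291 198  17  15 135] [297.9 206. ]
small2 scn [232 165  13  31 253] [237.3 181.3]
small2 (array([ 0.5784, -0.0526,  0.1518]), [0.0268, 0.0268])
cup rim [ 0.578 -0.043  0.046]
mug [ 0.378 -0.15   0.09 ]
jar [0.732 0.031 0.1  ]
[[ 0.549 -0.327  0.006]
 [ 0.531 -0.443  0.006]
 [ 0.456 -0.301  0.006]
 [ 0.433 -0.393  0.006]] [np.float64(0.09722804909390935), np.float64(0.09481618392761308)]
```

View pics/crop.png

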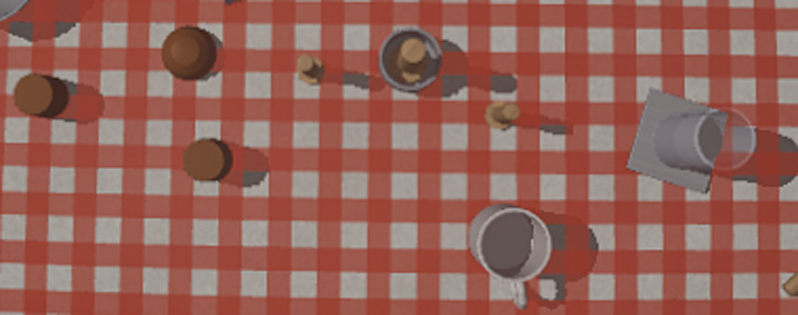

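Confirmed: the crop's loaves at (40,95) and (207,160) have flat tops, and (188,52) is the dome. The thick rod stands in the cup at (411,60), much larger than the two loose ones. Next I'll get the tube position and work out the travel.

```bash
cat >> h.py <<'E'
def st():
    s=readout.get_state(); M=R.from_quat(s['tcp_rot']).as_matrix(); return s,M
def go(*T):
    s,M=st(); p=s['eef_pos']; print('t',round(s['time'],2),'pos',p.round(4),'F',s['contact_force'].round(1),'op',round(s['opening'],3),'q',s['qpos'].round(2))
    for t in T:
        d=np.array(t)-p; print('to',np.round(t,4),'tool cm',(M.T@d*100).round(2)); p=np.array(t)
E
python3 - <<'E'
from h import *
import pickle
C=pickle.load(open('c0.pkl','rb'));t,s=C['top'],C['scene']
_,M=st(); print(M.round(3))
print('rim top',plane(t,105+732/2.1,175+140/2.1,.15).round(3),'rim scn',plane(s,256/1.4,157/1.4,.15).round(3))
print('small',plane(t,353/1.4,296/1.4,0.),plane(t,477/1.4,325/1.4,0))
go([.45,-.35,.27],[.52,0,.27],[.463,.1925,.2])
E
```

```text
[[-0.     0.232 -0.973]
 [ 0.002 -0.973 -0.232]
 [-1.    -0.002 -0.   ]]
rim top [ 0.489 -0.368  0.15 ] rim scn [ 0.498 -0.351  0.15 ]
small [0.56137525 0.07479454 0.        ] [ 0.51260566 -0.14457954  0.        ]
t 0.1 pos [ 0.1564 -0.656   0.23  ] F [-0.3 -0.3 -0.4] op 0.999 q [-1.49  0.29  1.58  0.    1.28 -0.15]
to [ 0.45 -0.35  0.27] tool cm [ -3.94 -22.98 -35.65]
to [0.52 0.   0.27] tool cm [  0.08 -32.43 -14.92]
to [0.463  0.1925 0.2   ] tool cm [  7.04 -20.03   1.09]
```

drive_tool:
  steps:
    - [-0.44, -2.55, -3.96, 0, 1]
    - [-0.44, -2.55, -3.96, 0, 1]
    - [-0.44, -2.55, -3.96, 0, 1]
    - [-0.44, -2.55, -3.96, 0, 1]
    - [-0.44, -2.55, -3.96, 0, 1]
    - [-0.44, -2.55, -3.96, 0, 1]
    - [-0.44, -2.55, -3.96, 0, 1]
    - [-0.44, -2.55, -3.96, 0, 1]
    - [-0.44, -2.55, -3.96, 0, 1]

```text
time: 1.0
eef_pos: [0.4508, -0.349, 0.2707]
tcp_rot: [-0.702, -0.083, 0.702, -0.082]
contact_force: [0.0, -1.1, -0.6]
opening: 1.002
```

drive_tool:
  steps:
    - [0, -4.05, -1.87, 0, 1]
    - [0, -4.05, -1.87, 0, 1]
    - [0, -4.05, -1.87, 0, 1]
    - [0, -4.05, -1.87, 0, 1]
    - [0, -4.05, -1.87, 0, 1]
    - [0, -4.05, -1.87, 0, 1]
    - [0, -4.05, -1.87, 0, 1]
    - [0, -4.05, -1.87, 0, 1]

```text
time: 1.8
eef_pos: [0.5201, 0.0009, 0.2706]
tcp_rot: [-0.702, -0.082, 0.702, -0.082]
contact_force: [0.5, 0.5, 0.4]
opening: 0.999
```

drive_tool:
  steps:
    - [1.2, -4, 0.2, 0, 1]
    - [1.2, -4, 0.2, 0, 1]
    - [1.2, -4, 0.2, 0, 1]
    - [1.2, -4, 0.2, 0, 1]
    - [1.2, -4, 0.2, 0, 1]
    - [0, 0, 0, 0, 1]
    - [0, 0, 0, 0, 1]

```text
time: 2.5
eef_pos: [0.4636, 0.1919, 0.2102]
tcp_rot: [-0.702, -0.083, 0.703, -0.083]
contact_force: [0.1, -0.0, -0.4]
opening: 0.999
```

```bash
python3 - <<'E'
from h import *
go([.463,.1925,.2]); c=cam('wrist'); save(c,'w1.png')
import pickle; pickle.dump(c,open('w1.pkl','wb'))
print(c['eye'],c['orientation'],proj(c,[.463,.1925,.055]))
E
```

```text
t 2.5 pos [0.4636 0.1919 0.2102] F [ 0.1 -0.  -0.4] op 0.999 q [ 0.19 -0.08  2.02 -0.    1.21  1.53]
to [0.463  0.1925 0.2   ] tool cm [ 1.02 -0.08  0.04]
[0.54178177 0.20933346 0.35342915] [-0.12670251  0.09884623 -0.61080487  0.77530208] (np.float64(269.395241891763), np.float64(188.2673438160002))
```

View pics/w1.png

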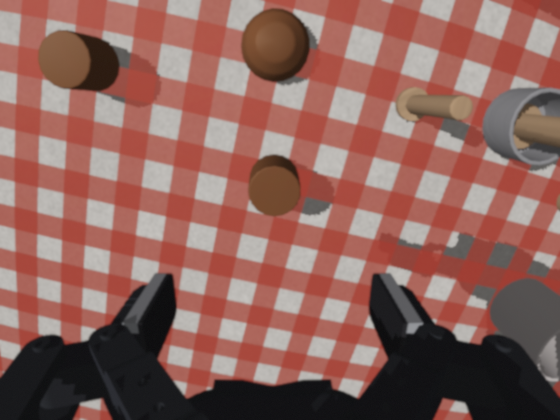

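The wrist view shows loaf L2's top face centred at about (274,188), L1's top at (65,60), and the dome at (275,45).

```bash
python3 - <<'E'
from h import *
import pickle; c=pickle.load(open('w1.pkl','rb'))
a,b=plane(c,274.5,187.5,.055),plane(c,65,60,.055); print('L2',a,'L1',b)
print('diam',np.linalg.norm(plane(c,249,187,.055)-plane(c,300,187,.055)))
go([a[0],a[1],.03])
E
```

```text
L2 [0.46477332 0.18818966 0.055     ] L1 [0.53188583 0.38519193 0.055     ]
diam 0.04599722063230736
t 2.55 pos [0.4643 0.1912 0.2108] F [ 0.8 -0.8  0. ] op 1.006 q [ 0.19 -0.08  2.01 -0.    1.21  1.53]
to [0.4648 0.1882 0.03  ] tool cm [18.08  0.29  0.02]
```

drive_tool:
  steps:
    - [4, 0.2, 0, 0, 1]
    - [4, 0, 0, 0, 1]
    - [4, 0, 0, 0, 1]
    - [4, 0, 0, 0, 1]
    - [2, 0, 0, 0, 1]
    - [0, 0, 0, 0, 0]
    - [0, 0, 0, 0, 0]
    - [0, 0, 0, 0, 0]
    - [0, 0, 0, 0, 0]
    - [0, 0, 0, 0, 0]
  force: 40

```text
time: 3.55
eef_pos: [0.4671, 0.1894, 0.0333]
tcp_rot: [0.704, 0.082, -0.7, 0.083]
contact_force: [0.2, -1.2, 5.6]
opening: 0.554
```

```bash
python3 - <<'E'
from h import *
go([.465,.19,.25]); c=cam('wrist'); save(c,'w2.png')
import pickle; pickle.dump(c,open('w2.pkl','wb'))
E
```

```text
t 3.55 pos [0.4671 0.1894 0.0333] F [ 0.2 -1.2  5.6] op 0.554 q [ 0.18  0.17  2.12 -0.    0.84  1.52]
to [0.465 0.19  0.25 ] tool cm [-21.67  -0.08   0.07]
```

View pics/w2.png

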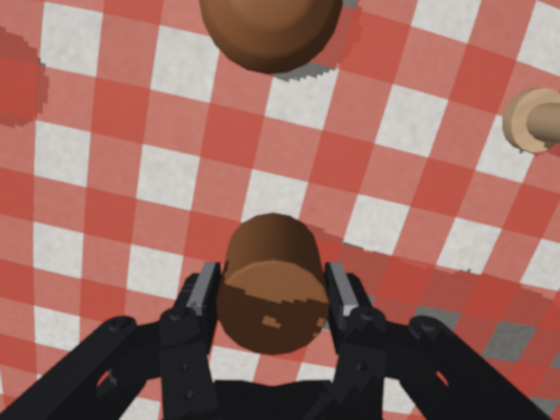

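Loaf L2 is held between the pads, with its top centred at about (273,306). Next I'll find the grasp offset.

```bash
python3 - <<'E'
from h import *
import pickle; c=pickle.load(open('w2.pkl','rb'))
print(plane(c,273,306,.055), plane(c,218,306,.055), plane(c,328,306,.055)); g=plane(c,273,306,.055); s,M=st()
print('loaf-tcp in tool cm',(M.T@(g-s['eef_pos'])*100).round(2))
print('tcp at loaf top px',proj(c,[*s['eef_pos'][:2],.055]))
go([.50,0,.27],[.4905,-.3625,.27])
E
```

```text
[0.46406728 0.1868124  0.055     ] [0.45866622 0.2091522  0.055     ] [0.46927734 0.16440473 0.055     ]
loaf-tcp in tool cm [-2.17  0.19  0.34]
tcp at loaf top px (np.float64(268.4435695919734), np.float64(298.71475586863454))
t 3.6 pos [0.4671 0.1895 0.0333] F [ 1.4 -1.6  6.4] op 0.555 q [ 0.18  0.17  2.12 -0.    0.84  1.52]
to [0.5  0.   0.27] tool cm [-23.66  19.22   1.07]
to [ 0.4905 -0.3625  0.27  ] tool cm [-2.000e-02  3.504e+01  9.330e+00]
```

drive_tool:
  steps:
    - [-2, 0, 0, 0, 0]
    - [-4, 0, 0, 0, 0]
    - [-4.5, 0, 0, 0, 0]
    - [-4.5, 0, 0, 0, 0]
    - [-4.5, 0.5, 0, 0, 0]
    - [-4, 2.5, 0.2, 0, 0]
    - [0, 4, 0.3, 0, 0]
    - [0, 4, 0.3, 0, 0]
    - [0, 4, 0.3, 0, 0]
    - [0, 4, 0.3, 0, 0]

```text
time: 4.6
eef_pos: [0.4947, 0.0001, 0.2659]
tcp_rot: [0.702, 0.083, -0.702, 0.083]
contact_force: [0.0, -0.3, -0.9]
opening: 0.556
```

drive_tool:
  steps:
    - [0, 4, 1, 0, 0]
    - [0, 4, 1, 0, 0]
    - [0, 4, 1, 0, 0]
    - [0, 4, 1, 0, 0]
    - [0, 4, 1, 0, 0]
    - [0, 4, 1, 0, 0]
    - [0, 3.5, 1, 0, 0]
    - [0, 2, 0.5, 0, 0]
    - [0, 0, 0, 0, 0]
    - [0, 0, 0, 0, 0]

```text
time: 5.6
eef_pos: [0.4905, -0.3023, 0.2655]
tcp_rot: [-0.702, -0.083, 0.702, -0.082]
contact_force: [-0.3, -0.1, -1.7]
opening: 0.557
```

```bash
python3 - <<'E'
from h import *
go([.4905,-.3625,.27]); c=cam('wrist'); save(c,'w3.png')
import pickle; pickle.dump(c,open('w3.pkl','wb'))
for p in [(.4905,-.3625,.15),(.4905,-.3625,.006)]: print(proj(c,p))
E
```

```text
t 5.6 pos [ 0.4905 -0.3023  0.2655] F [-0.3 -0.1 -1.7] op 0.557 q [-0.73  0.04  1.79  0.    1.31  0.61]
to [ 0.4905 -0.3625  0.27  ] tool cm [-0.46  5.86  1.39]
(np.float64(342.8428301189443), np.float64(217.5227579116845))
(np.float64(319.54153802533904), np.float64(176.84327998468274))
```

View pics/w3.png

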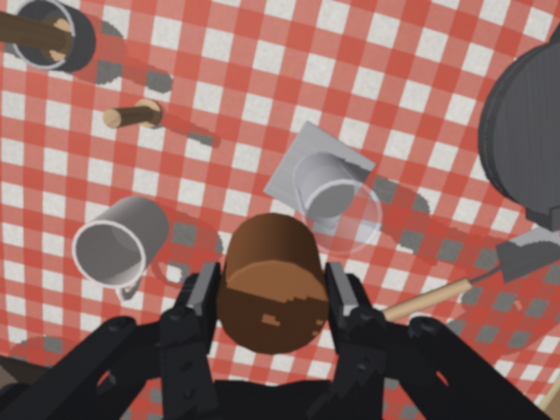

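Tube rim circle is centred at about (340,214), foot plate corners at (309,122), (374,165) and (265,189), and the held loaf is at (273,306).

```bash
python3 - <<'E'
from h import *
import pickle; c=pickle.load(open('w3.pkl','rb')); cv2.imwrite('pics/w3rim.png',cv2.resize(c['frame'][150:270,260:400,::-1],None,fx=5,fy=5,interpolation=cv2.INTER_CUBIC))
print('rim',plane(c,340,214,.15), np.linalg.norm(plane(c,297,214,.15)-plane(c,382,214,.15)))
a,b=[plane(c,*p,.006) for p in[(374,165),(265,189)]]; print('plate mid',(a+b)/2,np.linalg.norm(a-b))
g=plane(c,273,306,.2655+.0217);s,M=st();print('loaf-tcp',(M.T@(g-s['eef_pos'])*100).round(2), g)
E
```

```text
rim [ 0.49285345 -0.35936746  0.15      ] 0.06889270466725136
plate mid [ 0.49018879 -0.36214952  0.006     ] 0.13439624896673444
loaf-tcp [-2.16  0.23  0.37] [ 0.48756454 -0.30498664  0.2872    ]
```

View pics/w3rim.png

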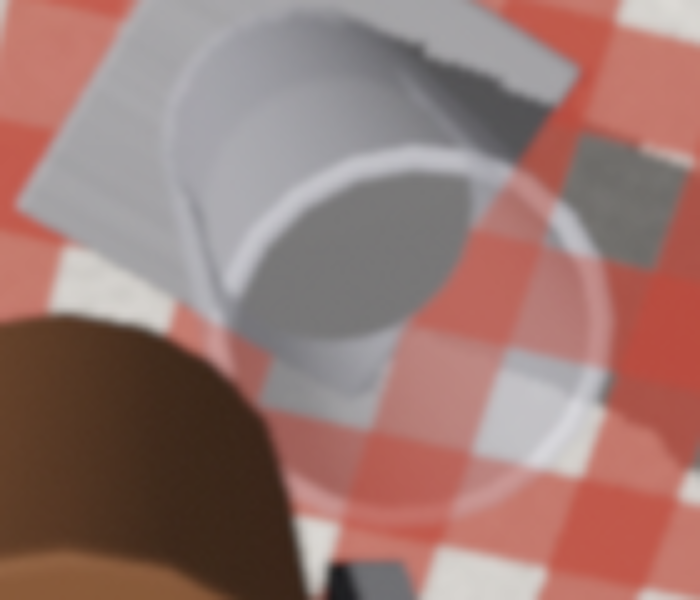

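Seen enlarged, the rim centre is at (342,217), which matches the prediction from the top view to within 1 mm. Moving over the mouth.

drive_tool:
  steps:
    - [0, 1.9, 0.35, 0, 0]
    - [0, 1.9, 0.35, 0, 0]
    - [0, 1.94, 0.32, 0, 0]
    - [2, 0, 0, 0, 0]
    - [3, 0, 0, 0, 0]
    - [2, 0, 0, 0, 0]
    - [0.5, 0, 0, 0, 0]
    - [0, 0, 0, 0, 0]
    - [0, 0, 0, 0, 0]

```text
time: 6.55
eef_pos: [0.4946, -0.3622, 0.1925]
tcp_rot: [0.703, 0.082, -0.702, 0.083]
contact_force: [0.3, -0.4, -0.8]
opening: 0.554
```

drive_tool:
  steps:
    - [0.4, 0, 0, 0, 0]
    - [0.4, 0, 0, 0, 0]
    - [0.3, 0, 0, 0, 0]
    - [0.2, 0, 0, 0, 0]
    - [0, 0, 0, 0, 0]

```text
time: 7.05
eef_pos: [0.4938, -0.361, 0.1774]
tcp_rot: [-0.702, -0.083, 0.702, -0.082]
contact_force: [0.2, 0.6, -0.4]
opening: 0.553
```

drive_tool:
  steps:
    - [0.5, 0, 0, 0, 0]
    - [0.5, 0, 0, 0, 0]
    - [0.5, 0, 0, 0, 0]
    - [0.5, 0, 0, 0, 0]
    - [0.1, 0, 0, 0, 0]
    - [0, 0, 0, 0, 0]

```text
time: 7.65
eef_pos: [0.4938, -0.3611, 0.1565]
tcp_rot: [-0.702, -0.083, 0.702, -0.082]
contact_force: [-0.2, -1.0, -1.2]
opening: 0.557
```

drive_tool:
  steps:
    - [0, 0, 0, 0, 1]
    - [0, 0, 0, 0, 1]
    - [0, 0, 0, 0, 1]
    - [0, 0, 0, 0, 1]
    - [0, 0, 0, 0, 1]
    - [-3, 0, 0, 0, 1]
    - [-4, 0, 0, 0, 1]
    - [-4, 0, 0, 0, 1]

```text
time: 8.45
eef_pos: [0.4936, -0.3609, 0.2675]
tcp_rot: [-0.702, -0.083, 0.703, -0.082]
contact_force: [1.5, -0.1, -0.3]
opening: 0.999
```

drive_tool:
  steps:
    - [0, -4.25, -1.6, 0, 1]
    - [0, -4.25, -1.6, 0, 1]
    - [0, -4.25, -1.6, 0, 1]
    - [0, -4.25, -1.6, 0, 1]
    - [0, -4.25, -1.6, 0, 1]
    - [0, -4.25, -1.6, 0, 1]
    - [0, -4.25, -1.6, 0, 1]
    - [0, -4.25, -1.6, 0, 1]

```text
time: 9.25
eef_pos: [0.5396, 0.001, 0.2672]
tcp_rot: [0.703, 0.082, -0.702, 0.083]
contact_force: [0.1, 0.0, 0.1]
opening: 1.002
```

drive_tool:
  steps:
    - [0, -4.75, -1.04, 0, 1]
    - [0, -4.75, -1.04, 0, 1]
    - [0, -4.75, -1.04, 0, 1]
    - [0, -4.75, -1.04, 0, 1]
    - [0.5, -4.75, -1.04, 0, 1]
    - [1.5, -4.7, -0.5, 0, 1]
    - [2, -4.5, 0, 0, 1]
    - [2, -4.5, 0, 0, 1]
    - [0, 0, 0, 0, 1]
    - [0, 0, 0, 0, 1]

```text
time: 10.25
eef_pos: [0.5075, 0.3774, 0.2059]
tcp_rot: [-0.702, -0.083, 0.703, -0.084]
contact_force: [0.5, -0.6, 0.4]
opening: 1.003
```

```bash
python3 - <<'E'
from h import *
import pickle
go([.533,.388,.03]); c=cam('wrist'); s=cam('scene'); pickle.dump((c,s),open('w4.pkl','wb'))
k=np.zeros((420,760,3),np.uint8);k[:,:560]=c['frame'][...,::-1];k[:340,560:]=cv2.resize(s['frame'][90:175,150:200,::-1],(200,340),interpolation=cv2.INTER_CUBIC)
cv2.imwrite('pics/w4.png',k); print(proj(c,[.533,.388,.055]))
E
```

```text
t 10.25 pos [0.5075 0.3774 0.2059] F [ 0.5 -0.6  0.4] op 1.003 q [ 0.48  0.22  1.71 -0.    1.22  1.81]
to [0.533 0.388 0.03 ] tool cm [17.59 -0.45 -2.75]
(np.float64(265.0551256481036), np.float64(158.64353644477683))
```

View pics/w4.png

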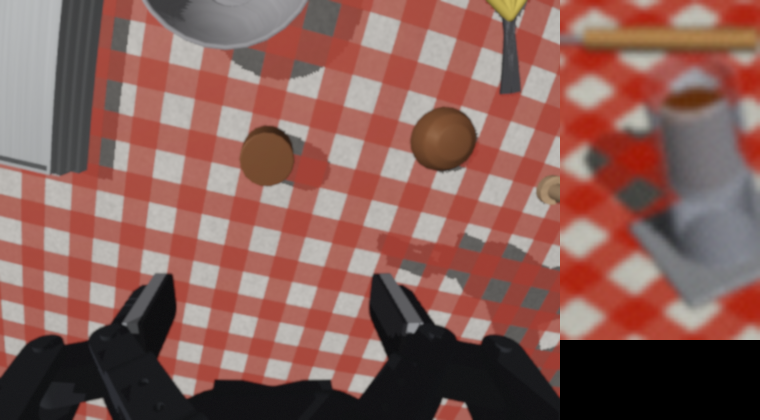

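The first loaf sits in the tube (inset), and L1's top is at (267,159), as predicted. Grasping L1.

drive_tool:
  steps:
    - [3, -0.2, -1.4, 0, 1]
    - [4, -0.2, -1.35, 0, 1]
    - [4, 0, 0, 0, 1]
    - [4, 0, 0, 0, 1]
    - [2.3, 0, 0, 0, 1]
    - [0, 0, 0, 0, 0]
    - [0, 0, 0, 0, 0]
    - [0, 0, 0, 0, 0]
    - [0, 0, 0, 0, 0]
    - [0, 0, 0, 0, 0]

```text
time: 11.35
eef_pos: [0.5366, 0.3876, 0.0374]
tcp_rot: [0.704, 0.083, -0.7, 0.082]
contact_force: [1.3, -0.9, 6.9]
opening: 0.546
```

```bash
python3 - <<'E'
from h import *
import pickle
go([.533,.388,.27]); c=cam('wrist'); pickle.dump(c,open('w5.pkl','wb'))
im=c['frame'];hsv=cv2.cvtColor(im,cv2.COLOR_RGB2HSV)
f=im.astype(int); m=(abs(f[...,1]/(f[...,0]+1)-.58)<.12)&(f[...,2]<.55*f[...,0])&(f[...,0]>90)
m=m.astype(np.uint8); m[:230]=0; n,l,s,ce=cv2.connectedComponentsWithStats(m); i=1+s[1:,4].argmax(); print(s[i],ce[i])
save(c,'w5.png',(160,180,400,400),2.2)
E
```

```text
t 11.35 pos [0.5366 0.3876 0.0374] F [ 1.3 -0.9  6.9] op 0.546 q [ 0.47  0.47  1.73 -0.    0.94  1.81]
to [0.533 0.388 0.27 ] tool cm [-23.27  -0.14   0.2 ]
[ 320  231  240  162 8714] [458.78953408 305.84174891]
```

View pics/w5.png

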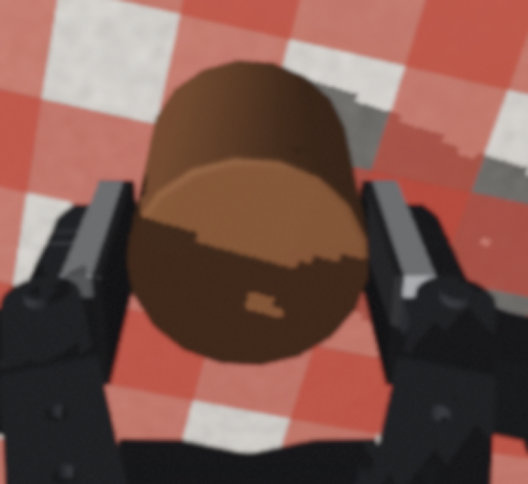

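L1 is held, with its top centre at (272.7,298) in the full image.

```bash
python3 - <<'E'
from h import *
import pickle
c=pickle.load(open('w5.pkl','rb'));g=plane(c,272.7,298,.055);s,M=st();o=M.T@(g-s['eef_pos']);print(g,(o*100).round(2))
# keep loaf's seen offset vs loaf1 (0.19,0.34), whose tcp entered at (.4938,-.361)
t=np.array([.4938,-.361,.27])-M@np.array([0,o[1]-.0019,o[2]-.0034]); print(t)
go([.5366,.3876,.27],[.54,0,.27],[t[0],t[1],.27])
E
```

```text
[0.53474445 0.38537624 0.055     ] [-1.76  0.18  0.22]
[ 0.49267677 -0.36140962  0.26999279]
t 11.4 pos [0.5366 0.3876 0.0374] F [ 1.1 -1.4  6.4] op 0.548 q [ 0.47  0.47  1.73 -0.    0.94  1.81]
to [0.5366 0.3876 0.27  ] tool cm [-2.326e+01 -1.000e-02 -1.400e-01]
to [0.54 0.   0.27] tool cm [-0.08 37.78  8.65]
to [ 0.4927 -0.3614  0.27  ] tool cm [-0.1  34.06 12.98]
```

drive_tool:
  steps:
    - [-2, 0, 0, 0, 0]
    - [-4, 0, 0, 0, 0]
    - [-4.5, 0, 0, 0, 0]
    - [-4.5, 0, 0, 0, 0]
    - [-4.5, 0.5, 0, 0, 0]
    - [-4, 2.5, 0.5, 0, 0]
    - [0, 4.5, 1, 0, 0]
    - [0, 4.5, 1, 0, 0]
    - [0, 4.5, 1, 0, 0]
    - [0, 4.5, 1, 0, 0]

```text
time: 12.4
eef_pos: [0.5384, 0.1707, 0.2692]
tcp_rot: [0.702, 0.083, -0.702, 0.083]
contact_force: [0.8, -0.3, -0.9]
opening: 0.546
```

drive_tool:
  steps:
    - [0, 4.5, 1.1, 0, 0]
    - [0, 4.5, 1.1, 0, 0]
    - [0, 4.5, 1.1, 0, 0]
    - [0, 4.5, 1.4, 0, 0]
    - [0, 4.4, 1.6, 0, 0]
    - [0, 4.4, 1.6, 0, 0]
    - [0, 4.4, 1.7, 0, 0]
    - [0, 4.4, 1.7, 0, 0]
    - [0, 4.4, 1.7, 0, 0]
    - [0, 4.4, 1.7, 0, 0]

```text
time: 13.4
eef_pos: [0.4982, -0.2953, 0.2692]
tcp_rot: [0.702, 0.082, -0.702, 0.083]
contact_force: [0.3, 0.5, -1.1]
opening: 0.546
```

drive_tool:
  steps:
    - [0, 2.3, 0.8, 0, 0]
    - [0, 0, 0, 0, 0]
    - [0, 0, 0, 0, 0]

```text
time: 13.7
eef_pos: [0.4962, -0.3178, 0.2687]
tcp_rot: [-0.702, -0.083, 0.702, -0.082]
contact_force: [0.5, 0.3, -1.4]
opening: 0.551
```

```bash
python3 - <<'E'
from h import *
go([.4927,-.3614,.19],[.4927,-.3614,.16])
E
```

```text
t 13.7 pos [ 0.4962 -0.3178  0.2687] F [ 0.5  0.3 -1.4] op 0.551 q [-0.74  0.07  1.75  0.    1.32  0.6 ]
to [ 0.4927 -0.3614  0.19  ] tool cm [7.87 4.17 1.34]
to [ 0.4927 -0.3614  0.16  ] tool cm [ 3.  0. -0.]
```

drive_tool:
  steps:
    - [0, 2.1, 0.67, 0, 0]
    - [0, 2.07, 0.67, 0, 0]
    - [2, 0, 0, 0, 0]
    - [3, 0, 0, 0, 0]
    - [2, 0, 0, 0, 0]
    - [0.5, 0, 0, 0, 0]
    - [0.5, 0, 0, 0, 0]
    - [0.4, 0, 0, 0, 0]
    - [0, 0, 0, 0, 0]

```text
time: 14.6
eef_pos: [0.4935, -0.362, 0.1856]
tcp_rot: [0.703, 0.082, -0.702, 0.083]
contact_force: [0.4, 0.5, -1.0]
opening: 0.547
```

drive_tool:
  steps:
    - [0.3, 0, 0, 0, 0]
    - [0.3, 0, 0, 0, 0]
    - [0.3, 0, 0, 0, 0]
    - [0, 0, 0, 0, 0]

```text
time: 15.0
eef_pos: [0.4929, -0.3614, 0.1754]
tcp_rot: [-0.702, -0.083, 0.702, -0.082]
contact_force: [0.3, 0.1, -0.5]
opening: 0.546
```

drive_tool:
  steps:
    - [0.3, 0, 0, 0, 0]
    - [0.3, 0, 0, 0, 0]
    - [0.2, 0, 0, 0, 0]
    - [0, 0, 0, 0, 0]

```text
time: 15.4
eef_pos: [0.4929, -0.3615, 0.1673]
tcp_rot: [-0.702, -0.083, 0.702, -0.082]
contact_force: [0.8, 0.4, -0.8]
opening: 0.548
```

drive_tool:
  steps:
    - [0.2, 0, 0, 0, 0]
    - [0.2, 0, 0, 0, 0]
    - [0.1, 0, 0, 0, 0]
    - [0, 0, 0, 0, 0]

```text
time: 15.8
eef_pos: [0.4932, -0.3617, 0.1632]
tcp_rot: [0.702, 0.082, -0.702, 0.082]
contact_force: [0.0, 0.1, 0.2]
opening: 0.55
```

drive_tool:
  steps:
    - [0, 0, 0, 0, 1]
    - [0, 0, 0, 0, 1]
    - [0, 0, 0, 0, 1]
    - [0, 0, 0, 0, 1]
    - [0, 0, 0, 0, 1]
    - [-3, 0, 0, 0, 1]
    - [-4, 0, 0, 0, 1]
    - [-4, 0, 0, 0, 1]

```text
time: 16.6
eef_pos: [0.4928, -0.3613, 0.2734]
tcp_rot: [-0.702, -0.083, 0.703, -0.082]
contact_force: [0.1, 0.4, 0.4]
opening: 0.999
```

drive_tool:
  steps:
    - [0, -4.2, -1.5, 0, 1]
    - [0, -4.2, -1.5, 0, 1]
    - [0, -4.2, -1.5, 0, 1]
    - [0, -4.2, -1.5, 0, 1]
    - [0, -4.2, -1.5, 0, 1]
    - [0, -4.2, -1.5, 0, 1]
    - [0, -4, -1.5, 0, 1]
    - [0, 0, 0, 0, 1]
    - [0, 0, 0, 0, 1]

```text
time: 17.5
eef_pos: [0.5277, -0.0526, 0.2731]
tcp_rot: [0.702, 0.083, -0.702, 0.084]
contact_force: [0.3, -0.6, 0.2]
opening: 0.997
```

```bash
python3 - <<'E'
from h import *
import pickle
go([.578,-.043,.27]); c=cam('wrist'); s=cam('scene'); pickle.dump((c,s),open('w6.pkl','wb'))
k=np.zeros((420,760,3),np.uint8);k[:,:560]=c['frame'][...,::-1];k[:340,560:]=cv2.resize(s['frame'][90:175,150:200,::-1],(200,340),interpolation=cv2.INTER_CUBIC)
cv2.imwrite('pics/w6.png',k); print(proj(c,[.578,-.043,.046]),proj(c,[.578,-.043,.146]))
E
```

```text
t 17.5 pos [ 0.5277 -0.0526  0.2731] F [ 0.3 -0.6  0.2] op 0.997 q [-0.29 -0.07  1.88 -0.    1.32  1.04]
to [ 0.578 -0.043  0.27 ] tool cm [ 0.31  0.24 -5.12]
(np.float64(272.6567810390782), np.float64(123.84069050082479)) (np.float64(273.0494965927892), np.float64(133.95658531222432))
```

View pics/w6.png

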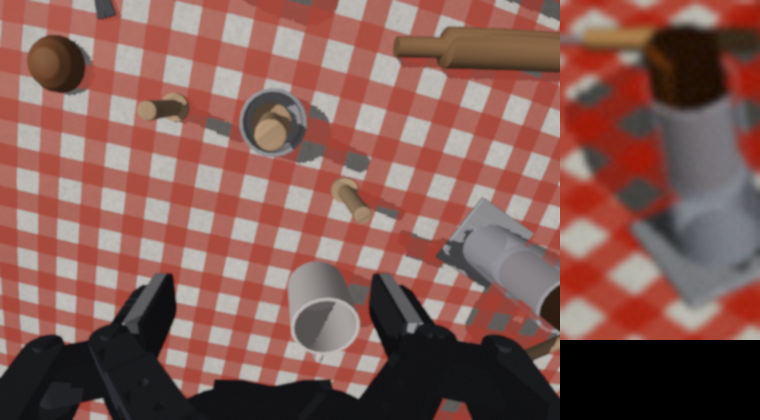

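The cup rim is centred at (273,123) and the rod's top at (271,133). It is upright and on the prediction, about (0.578,-0.042). The inset shows the second loaf seated on the first. Grasping the rod.

drive_tool:
  steps:
    - [0, 0.1, -2.6, 0, 1]
    - [0, 0.1, -2.55, 0, 1]
    - [3, 0, 0, 0, 1]
    - [4, 0, 0, 0, 1]
    - [4, 0, 0, 0, 1]
    - [4, 0, 0, 0, 1]
    - [2.6, 0, 0, 0, 1]
    - [0.5, 0, 0, 0, 1]
    - [0, 0, 0, 0, 1]
  force: 60

```text
time: 18.5
eef_pos: [0.5778, -0.0445, 0.0913]
tcp_rot: [-0.702, -0.082, 0.703, -0.082]
contact_force: [0.7, 0.2, 0.7]
opening: 1.0
```

drive_tool:
  steps:
    - [0, 0, 0, 0, 0]
    - [0, 0, 0, 0, 0]
    - [0, 0, 0, 0, 0]
    - [0, 0, 0, 0, 0]
    - [0, 0, 0, 0, 0]
    - [0, 0, 0, 0, 0]
    - [0, 0, 0, 0, 0]
  force: 60

```text
time: 19.2
eef_pos: [0.5788, -0.0433, 0.0928]
tcp_rot: [0.703, 0.082, -0.702, 0.083]
contact_force: [0.6, 0.8, 4.6]
opening: 0.289
```

```bash
python3 - <<'E'
from h import *
import pickle
go([.578,-.0425,.31]); c=cam('wrist'); pickle.dump(c,open('w7.pkl','wb')); save(c,'w7.png')
E
```

```text
t 19.2 pos [ 0.5788 -0.0433  0.0928] F [0.6 0.8 4.6] op 0.289 q [-0.25  0.23  1.91  0.    0.99  1.09]
to [ 0.578  -0.0425  0.31  ] tool cm [-21.72  -0.09   0.03]
```

View pics/w7.png

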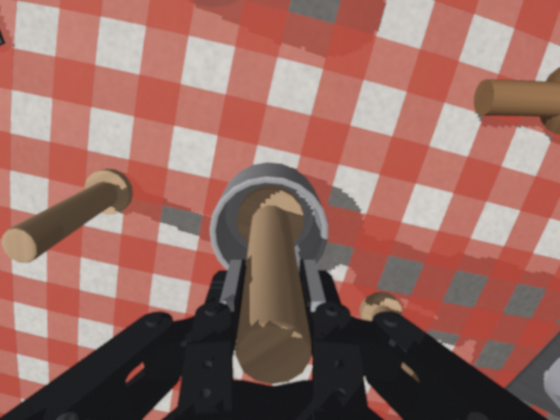

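Rod is gripped upright: top face about (273,346), shaft base about (275,200), cup rim about (269,231), foot visible from 233 to 303.

```bash
python3 - <<'E'
from h import *
import pickle
c=pickle.load(open('w7.pkl','rb'));s,M=st();p=s['eef_pos']
for n,u,v,z in [('top',273,346,.146),('shaftbase',275,207,.018),('foot',268,216,.018),('rim',269,231,.046)]:
    g=plane(c,u,v,z); print(n,g.round(4),'tool cm',(M.T@(g-p)*100).round(2))
for z in (.006,.018,.046,.146): print(z,proj(c,[*p[:2],z]))
go([.5788,-.0433,.31],[.4905,-.3610,.34])
E
```

```text
top [ 0.5817 -0.0444  0.146 ] tool cm [-5.32  0.18 -0.27]
shaftbase [ 0.5878 -0.0448  0.018 ] tool cm [ 7.48  0.36 -0.83]
foot [ 0.5805 -0.0417  0.018 ] tool cm [ 7.48 -0.12 -0.19]
rim [ 0.5811 -0.0425  0.046 ] tool cm [ 4.68 -0.03 -0.24]
0.006 (np.float64(269.76987239053034), np.float64(213.04019207336674))
0.018 (np.float64(269.67992871087995), np.float64(218.8186392515899))
0.046 (np.float64(269.4320326182715), np.float64(234.78073140582853))
0.146 (np.float64(267.63308427571366), np.float64(352.30499469065137))
t 19.25 pos [ 0.5788 -0.0433  0.0928] F [-0.3 -0.   5.5] op 0.291 q [-0.25  0.23  1.91  0.    0.99  1.09]
to [ 0.5788 -0.0433  0.31  ] tool cm [-2.172e+01  1.000e-02 -3.000e-02]
to [ 0.4905 -0.361   0.34  ] tool cm [-3.01 28.86 15.95]
```

drive_tool:
  steps:
    - [-2, 0, 0, 0, 0]
    - [-4, 0, 0, 0, 0]
    - [-4.5, 0, 0, 0, 0]
    - [-4.5, 0, 0, 0, 0]
    - [-4.5, 0, 0, 0, 0]
    - [-1.7, 0, 0, 0, 0]

```text
time: 19.85
eef_pos: [0.5796, -0.0437, 0.3093]
tcp_rot: [0.705, 0.081, -0.7, 0.084]
contact_force: [0.5, -0.3, 0.5]
opening: 0.289
```

drive_tool:
  steps:
    - [0, 3.6, 2, 0, 0]
    - [0, 3.6, 2, 0, 0]
    - [0, 3.6, 2, 0, 0]
    - [0, 3.6, 2, 0, 0]
    - [0, 3.6, 2, 0, 0]
    - [0, 3.6, 2, 0, 0]
    - [0, 3.6, 2, 0, 0]
    - [0, 3.7, 2.2, 0, 0]
    - [0, 0, 0, 0, 0]
    - [0, 0, 0, 0, 0]

```text
time: 20.85
eef_pos: [0.4868, -0.3624, 0.3024]
tcp_rot: [-0.702, -0.083, 0.703, -0.081]
contact_force: [-0.3, 0.5, -1.1]
opening: 0.295
```

```bash
python3 - <<'E'
from h import *
go([.4885,-.3615,.28])
E
```

```text
t 20.85 pos [ 0.4868 -0.3624  0.3024] F [-0.3  0.5 -1.1] op 0.295 q [-0.81  0.09  1.67  0.    1.38  0.53]
to [ 0.4885 -0.3615  0.28  ] tool cm [ 2.24 -0.05 -0.19]
```

drive_tool:
  steps:
    - [0.8, -0.05, -0.19, 0, 0]
    - [0.8, 0, 0, 0, 0]
    - [0.8, 0, 0, 0, 0]
    - [0, 0, 0, 0, 0]
    - [0.2, 0, 0, 0, 0]
    - [0.2, 0, 0, 0, 0]
    - [0.2, 0, 0, 0, 0]
    - [0.2, 0, 0, 0, 0]
    - [0, 0, 0, 0, 0]

```text
time: 21.75
eef_pos: [0.4892, -0.361, 0.2716]
tcp_rot: [-0.702, -0.083, 0.702, -0.082]
contact_force: [0.8, -0.4, -0.9]
opening: 0.291
```

drive_tool:
  steps:
    - [0.2, 0, 0, 0, 0]
    - [0.2, 0, 0, 0, 0]
    - [0.2, 0, 0, 0, 0]
    - [0.2, 0, 0, 0, 0]
    - [0.2, 0, 0, 0, 0]

```text
time: 22.25
eef_pos: [0.4897, -0.3616, 0.2635]
tcp_rot: [0.703, 0.082, -0.702, 0.083]
contact_force: [-0.8, -0.3, 5.1]
opening: 0.291
```

drive_tool:
  steps:
    - [0.2, 0, 0, 0, 0]
    - [0.2, 0, 0, 0, 0]
    - [0.2, 0, 0, 0, 0]
    - [0.2, 0, 0, 0, 0]
    - [0.2, 0, 0, 0, 0]
    - [0.2, 0, 0, 0, 0]
    - [0.2, 0, 0, 0, 0]
    - [0.2, 0, 0, 0, 0]
    - [0.2, 0, 0, 0, 0]
    - [0.2, 0, 0, 0, 0]

```text
time: 23.25
eef_pos: [0.4894, -0.3612, 0.2418]
tcp_rot: [0.702, 0.082, -0.702, 0.083]
contact_force: [-0.7, -0.4, 5.4]
opening: 0.288
```

drive_tool:
  steps:
    - [0.2, 0, 0, 0, 0]
    - [0.2, 0, 0, 0, 0]
    - [0.2, 0, 0, 0, 0]
    - [0.2, 0, 0, 0, 0]
    - [0.2, 0, 0, 0, 0]
    - [0.2, 0, 0, 0, 0]
    - [0.2, 0, 0, 0, 0]
    - [0.2, 0, 0, 0, 0]
    - [0.2, 0, 0, 0, 0]
    - [0.2, 0, 0, 0, 0]

```text
time: 24.25
eef_pos: [0.4893, -0.3611, 0.2218]
tcp_rot: [0.702, 0.082, -0.702, 0.082]
contact_force: [-0.4, -0.0, 4.9]
opening: 0.287
```

drive_tool:
  steps:
    - [0.2, 0, 0, 0, 0]
    - [0.2, 0, 0, 0, 0]
    - [0.2, 0, 0, 0, 0]
    - [0.2, 0, 0, 0, 0]
    - [0.1, 0, 0, 0, 0]

```text
time: 24.75
eef_pos: [0.4892, -0.361, 0.2125]
tcp_rot: [-0.702, -0.083, 0.702, -0.082]
contact_force: [0.2, -1.1, 4.7]
opening: 0.289
```

drive_tool:
  steps:
    - [0.1, 0, 0, 0, 0]
    - [0.1, 0, 0, 0, 0]

```text
time: 24.95
eef_pos: [0.4893, -0.361, 0.2107]
tcp_rot: [-0.702, -0.083, 0.702, -0.082]
contact_force: [-0.1, -0.6, 4.6]
opening: 0.288
```

drive_tool:
  steps:
    - [0.1, 0, 0, 0, 0]
    - [0.05, 0, 0, 0, 0]
    - [0, 0, 0, 0, 0]

```text
time: 25.25
eef_pos: [0.4892, -0.361, 0.2091]
tcp_rot: [-0.702, -0.083, 0.702, -0.082]
contact_force: [1.2, -1.1, 2.8]
opening: 0.291
```

drive_tool:
  steps:
    - [0.1, 0, 0, 0, 0]
    - [0, 0, 0, 0, 0]

```text
time: 25.45
eef_pos: [0.4894, -0.3611, 0.2088]
tcp_rot: [0.702, 0.082, -0.702, 0.083]
contact_force: [0.1, -0.3, 5.6]
opening: 0.291
```

drive_tool:
  steps:
    - [0.1, 0, 0, 0, 0]
    - [0, 0, 0, 0, 0]

```text
time: 25.65
eef_pos: [0.4895, -0.3613, 0.2087]
tcp_rot: [0.702, 0.082, -0.702, 0.083]
contact_force: [0.0, -0.4, 7.3]
opening: 0.289
```

drive_tool:
  steps:
    - [0.1, 0, 0, 0, 0]
    - [0.1, 0, 0, 0, 0]
    - [0, 0, 0, 0, 0]

```text
time: 25.95
eef_pos: [0.49, -0.3617, 0.2086]
tcp_rot: [0.703, 0.082, -0.702, 0.083]
contact_force: [-0.9, 1.5, 11.8]
opening: 0.288
```

drive_tool:
  steps:
    - [0.1, 0, 0, 0, 0]
    - [0, 0, 0, 0, 0]
    - [0, 0, 0, 0, 0]
    - [0, 0, 0, 0, 0]
    - [0, 0, 0, 0, 0]

```text
time: 26.45
eef_pos: [0.4901, -0.3618, 0.2085]
tcp_rot: [0.703, 0.082, -0.701, 0.084]
contact_force: [-2.0, 0.0, 14.2]
opening: 0.293
```

It has bottomed: z stays fixed at 0.2085 (0.209 expected) with 14 N on it. Withdrawing the rod and returning it.

drive_tool:
  steps:
    - [-1, 0, 0, 0, 0]
    - [-1.5, 0, 0, 0, 0]
    - [-2, 0, 0, 0, 0]
    - [-2.5, 0, 0, 0, 0]
    - [-2.5, 0, 0, 0, 0]
    - [-1, 0, 0, 0, 0]
    - [0, 0, 0, 0, 0]

```text
time: 27.15
eef_pos: [0.4896, -0.3612, 0.3108]
tcp_rot: [0.703, 0.082, -0.702, 0.083]
contact_force: [0.2, -0.2, -1.6]
opening: 0.291
```

```bash
python3 - <<'E'
from h import *
go([.5788,-.0433,.30])
E
```

```text
t 27.15 pos [ 0.4896 -0.3612  0.3108] F [ 0.2 -0.2 -1.6] op 0.291 q [-0.8   0.09  1.66  0.    1.39  0.53]
to [ 0.5788 -0.0433  0.3   ] tool cm [  1.05 -28.86 -16.04]
```

drive_tool:
  steps:
    - [0, -3.6, -2, 0, 0]
    - [0, -3.6, -2, 0, 0]
    - [0, -3.6, -2, 0, 0]
    - [0, -3.6, -2, 0, 0]
    - [0, -3.6, -2, 0, 0]
    - [0, -3.6, -2, 0, 0]
    - [0, -3.6, -2, 0, 0]
    - [0, -3.66, -2.04, 0, 0]
    - [0, 0, 0, 0, 0]
    - [0, 0, 0, 0, 0]

```text
time: 28.15
eef_pos: [0.5777, -0.0421, 0.3072]
tcp_rot: [-0.701, -0.084, 0.704, -0.083]
contact_force: [1.0, -0.1, -0.6]
opening: 0.291
```

```bash
python3 - <<'E'
from h import *
go([.5788,-.0433,.15],[.5788,-.0433,.0935])
E
```

```text
t 28.15 pos [ 0.5777 -0.0421  0.3072] F [ 1.  -0.1 -0.6] op 0.291 q [-0.25  0.03  1.73 -0.    1.39  1.09]
to [ 0.5788 -0.0433  0.15  ] tool cm [15.72  0.16 -0.14]
to [ 0.5788 -0.0433  0.0935] tool cm [ 5.65  0.01 -0.02]
```

drive_tool:
  steps:
    - [3, 0.1, -0.1, 0, 0]
    - [4, 0, 0, 0, 0]
    - [4, 0, 0, 0, 0]
    - [4, 0, 0, 0, 0]
    - [0.7, 0, 0, 0, 0]
    - [0, 0, 0, 0, 0]
    - [0, 0, 0, 0, 0]

```text
time: 28.85
eef_pos: [0.5809, -0.0449, 0.1546]
tcp_rot: [0.703, 0.082, -0.701, 0.083]
contact_force: [0.8, 1.0, 0.3]
opening: 0.289
```

drive_tool:
  steps:
    - [1, 0, 0, 0, 0]
    - [1, 0, 0, 0, 0]
    - [1, 0, 0, 0, 0]
    - [1, 0, 0, 0, 0]
    - [0.8, 0, 0, 0, 0]
    - [0.3, 0, 0, 0, 0]
    - [0.2, 0, 0, 0, 0]
    - [0, 0, 0, 0, 0]

```text
time: 29.65
eef_pos: [0.5797, -0.0439, 0.0993]
tcp_rot: [-0.702, -0.083, 0.702, -0.082]
contact_force: [0.5, -0.1, -0.9]
opening: 0.293
```

drive_tool:
  steps:
    - [0.2, 0, 0, 0, 0]
    - [0.2, 0, 0, 0, 0]
    - [0.1, 0, 0, 0, 0]
    - [0.1, 0, 0, 0, 0]
    - [0, 0, 0, 0, 0]
    - [0, 0, 0, 0, 0]

```text
time: 30.25
eef_pos: [0.5797, -0.0439, 0.0934]
tcp_rot: [0.702, 0.082, -0.702, 0.082]
contact_force: [-0.2, 0.1, -0.4]
opening: 0.29
```

drive_tool:
  steps:
    - [0.1, 0, 0, 0, 0]
    - [0, 0, 0, 0, 0]
    - [0, 0, 0, 0, 0]

```text
time: 30.55
eef_pos: [0.58, -0.0439, 0.0929]
tcp_rot: [0.703, 0.082, -0.702, 0.083]
contact_force: [0.3, 0.3, 1.7]
opening: 0.287
```

The foot is on the cup floor (force +1.7 N, same height as at the grasp). Releasing slowly, then rising.

drive_tool:
  steps:
    - [0, 0, 0, 0, 0.35]
    - [0, 0, 0, 0, 0.4]
    - [0, 0, 0, 0, 0.5]
    - [0, 0, 0, 0, 0.7]
    - [0, 0, 0, 0, 1]
    - [0, 0, 0, 0, 1]
    - [0, 0, 0, 0, 1]
    - [0, 0, 0, 0, 1]

```text
time: 31.35
eef_pos: [0.5797, -0.0439, 0.0924]
tcp_rot: [0.702, 0.082, -0.702, 0.082]
contact_force: [-0.7, -0.5, -0.1]
opening: 0.995
```

drive_tool:
  steps:
    - [-2, 0, 0, 0, 1]
    - [-4, 0, 0, 0, 1]
    - [-4, 0, 0, 0, 1]
    - [-4, 0, 0, 0, 1]
    - [-4, 0, 0, 0, 1]
    - [0, 0, 4, 0, 1]
    - [0, 0, 3, 0, 1]
    - [0, 0, 0, 0, 1]
    - [0, 0, 0, 0, 1]

```text
time: 32.25
eef_pos: [0.5115, -0.0602, 0.2727]
tcp_rot: [0.703, 0.082, -0.702, 0.082]
contact_force: [0.5, -0.6, -0.4]
opening: 0.996
```

```bash
python3 - <<'E'
from h import *
import pickle
go(); w,s,t=cam('wrist'),cam('scene'),cam('top'); pickle.dump((w,s,t),open('w9.pkl','wb'))
k=np.zeros((600,800,3),np.uint8)
k[:300,:400]=cv2.resize(w['frame'][...,::-1],(400,300)); k[:300,400:]=cv2.resize(t['frame'][120:345,100:500,::-1],(400,225)).__class__((300,400,3)) if 0 else cv2.resize(t['frame'][60:360,100:500,::-1],(400,300))
k[300:,:400]=cv2.resize(s['frame'][90:240,150:350,::-1],(400,300),interpolation=cv2.INTER_CUBIC)
k[300:,400:700]=cv2.resize(s['frame'][90:175,150:235,::-1],(300,300),interpolation=cv2.INTER_CUBIC)
cv2.imwrite('pics/fin.png',k)
E
```

```text
t 32.25 pos [ 0.5115 -0.0602  0.2727] F [ 0.5 -0.6 -0.4] op 0.996 q [-0.31 -0.1   1.92  0.    1.32  1.02]
```

View pics/fin.png

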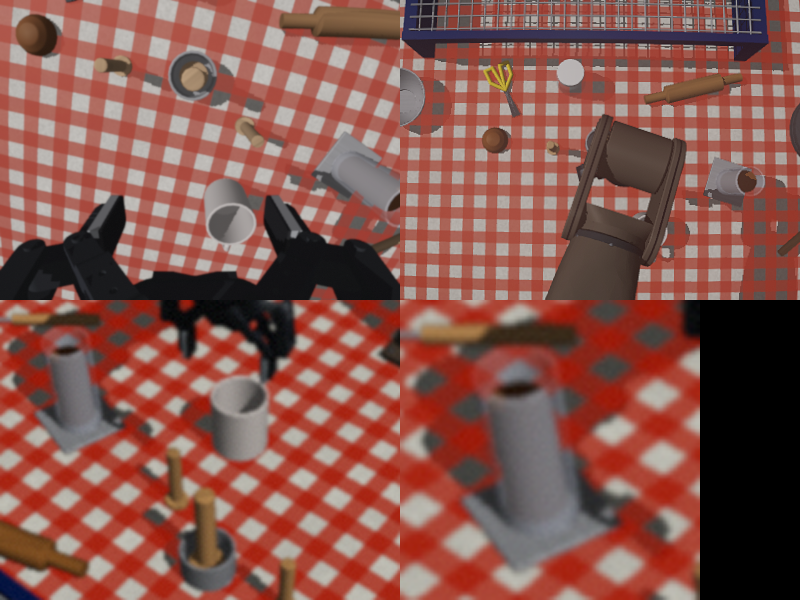

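The stack's top now sits well below the tube rim (inset about (517,390)). The rod stands upright in its cup at (205,540), and the bystanders have not moved.

```bash
python3 -c "
from plant import sign_off; print(sign_off())"
```

```text
the job is handed in; nothing more can be done
None
```

I stacked both tall loaves in the tube, narrow ends up, and rammed them down with the rod from the cup. I then stood the rod back in its cup and handed the job in at about 32 s of the 72 s allowed.

- **Ramming:** the sliding floor stopped on the bottom. The tool height held at 0.2085 m, against 0.209 m expected, while the push rose to about 14 N. I held that for about half a second.
- **Rod:** I released it at the height I had gripped it, after feeling the cup floor (+1.7 N). The last pictures show it upright.
- **Everything else:** in the last pictures the stack's top is well below the rim. The dome, jar, pin, mug, scissors and small rods look unmoved, though I compared them by eye and did not measure them again.

No check failed. The wrist camera read about 2 mm off sideways from the tool pose, which I allowed for when lining up with the tube.

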